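Set the kiln programme and start the firing

TASK

On the kiln's control box, turn the black lever-shaped selector knob clockwise until it clicks in at the mark with three dots, and only then press the mushroom-shaped start button all the way down and let it spring back up. Leave the selector on three dots, and do not shift or tip the two unfired clay pots standing on either side of the box.

Things in the scene. Friction and masses are not known exactly. Their poses are not given: they have to be found in the camera images.
- control_box: Grey steel box fixed to the table, 220 (x) x 360 (y) x 70 mm high, level top (deck). Origin: centre of its underside; x points away from the robot, y left along its length, z up. On the deck: selector at the right (axis at x -20, y -75 mm), start button at the left (x -20, y +115), dark display behind the button, a loose brush along the near edge.
- selector (a joint): Selector angle, rad, growing clockwise seen from above. Marks on the deck 84 mm from its axis: one black dot at 0, two at 0.7, three at 1.4, four at 2.1. The nose points along the box's own heading 1.05 minus this value (counter-clockwise from box x). A sprung detent pulls it into the nearest mark, tipping over about half-way between marks; about 0.25 N m to leave one. Stops at -0.1 and 2.2.
- selector_grip (a point): Point on the selector's vertical axis, 30 mm above the deck. Selector: black round foot, diameter 56, height 10 mm, carrying an upright bar 18 mm thick, top 45 mm above the deck, from 30 mm behind the axis to 46 mm ahead, then a narrower nose (11 mm thick) to 62 mm. A white line on top runs to the nose, the pointer. The bar can be pushed from the side or pinched.
- selector_nose (a point): Tip of the selector's nose, 62 mm from its axis, 30 mm above the deck; turns with the selector.
- start_button (a joint): How far the start button is pressed, m: 0 is up, 0.008 is fully down. A spring returns it; fully down takes about 5 N.
- start_button_top (a point): Top centre of the start button, a black mushroom head of diameter 48 mm on a steel stem, top 35 mm above the deck (105 mm above the table) when up. Pressed straight down.
- pinch_pot: Unfired brown clay cup, diameter 84 mm at the rim, 60 mm high, loose on the table to the left of the box. Origin: centre of its underside, z up.
- clay_bowl: Unfired dark clay bowl, diameter 110 mm at the rim, 50 mm high, loose on a round banding wheel (turntable, diameter 150 mm, its top 58 mm above the table) to the right of the box. Origin: centre of its underside, z up.
There are look-alikes about, which are no part of the job. What is shaped like the clay_bowl but green is not meant. What is shaped like the pinch_pot but pink is not meant.

How it is judged:
By the outcome, as a careful person would: the job done as asked, in the order asked, and still so for the second after the job is handed in, with the robot touching nothing.
It also fails if it takes over 48 s, if anything falls off the work surface, if the arm or the gripper's body presses on something with over 40 N, if the wrist force passes 120 N, or if a joint passes its speed limit or range.

ROBOT

A 6-joint arm with a two-finger parallel gripper is mounted at the origin on the work surface. World frame = base frame: x ahead of the robot, y to its left, z up, the work surface at z = 0. Lengths are in m, angles in rad, forces in N, time in s.
With the tool pointing down it reaches from about 0.3 to 0.875 m from the base axis. Payload 6.4 kg.
Tool frame: the origin (TCP) lies midway between the tips of the shut fingers; the grasp point (between the pads) lies 19 mm behind it; z points along the fingers, y is the line along which they close (so a half turn about z gives the same grasp; the last joint's range is limited). The gripper opens to 85 mm and grips with 20 to 120 N. Pads are 22 mm wide; open, the fingers measure 114 mm over their backs; the gripper's body (76 mm by 85 mm) begins 54 mm behind the grasp point. The pads swing forward as they close: fully open they stand 13 mm farther back than shut.
Start: joints at [-1.344, 0.181, 1.607, -0, 1.354, -0.206], TCP at [0.241, -0.522, 0.231] pointing down, gripper open.
Joint ranges: [-2.99, 2.99], [-0.89, 2.07], [0.3, 2.58], [-1.14, 4.28], [0, 2.63], [-3.12, 3.12]. Speed limits (rad/s): [2.57, 2.57, 3.01, 3.14, 3.14, 3.14].

INTERFACE

Orientations are given as a unit quaternion [w, x, y, z].
In Python, from bench import get_obs, camera, hand_in gives the robot as it stands.
- The arm moves only by the tool carry_out, never from a script. Its argument "plan" is a list that holds one entry, the list of rows, each a list of 7 numbers: the shift along the world's x, y, z in m, then the turn, a rotation vector about the world's x, y, z in rad, then the opening, from 0 (shut) to 1 (fully open). In form: [[[x, y, z, rx, ry, rz, hand], ...]]. A call has exactly 5 rows; each row is the pose to reach, as a shift and turn from the pose commanded when the call began; what a row does not reach only later rows make up. A row lasts 1/12 s, in which the tool goes at most 41.7 mm and 7.16 degrees, less where a joint would pass 70% of its speed; a pose out of reach is approached as far as the arm can. A call with a gripper value outside its range is refused whole. The fingers move at their own pace and stop on an object; the grip force is fixed at half the most. Time passes only in rows, so rows that repeat a pose let the fingers close, or fill a call up. It gives the time, the measured TCP pose, the force, the opening and the grip force at its end, in the units of the state.
- get_obs(): the state, without advancing time (a new reading comes with each control period).
- camera(name): name is "scene" or "side" or "wrist"; returns a dict with "pixels" (400x640x3 uint8, red, green, blue), "z_map" (400x640 float32, m along the optical axis (not along the pixel's ray), 0 where there is no reading), "camera_matrix" (3x3 intrinsics, pixels), "cam_to_world" (4x4, takes a point from camera to world coordinates). Camera axes: x right, y up, looking along -z (the intrinsics and any distortion apply to the point x, -y, -z); pixel columns grow to the right and rows downward; lengths in m; the calibration is good to about 2 mm. A picture is of the moment at which its call begins.
- hand_in(): hands the job in; it is judged then, once.
The state is a dict: "time_s": time; "q": joint angles; "dq": joint speeds; "joint_efforts": joint torques, N m; "eef_pos": TCP position; "eef_rot": TCP orientation; "wrist_force": force on the tool from outside, world axes, zero at the start; "torque": the same for the moment, N m; "opening": opening from 0.0 (shut) to 1.0 (fully open); "grasp_force": force on a finger pad.
Only numpy, scipy, OpenCV 4.12 (cv2) and the standard library are available. Lean on these libraries where they do the work, as an engineer would, in place of code of your own. Each camera call takes 0.05 s, during which the arm holds its last target. There are 200 camera calls.

## Working session

There is one attempt and no reset: what is moved stays moved. The work goes in short steps, Python scripts to look and compute and a tool call to move; the robot and the scene stay as the last step left them, time stands still between calls to the robot, and variables do not carry over. Pictures are saved under pics/ and viewed, at most 10 in all, crops included, and the job is handed in when it is done.

Besides the shell and the picture viewer there is one more tool, called in YAML: its name, and indented under it one key for each argument. carry_out: Moves the arm, as the interface text tells. Its arguments: {"type":"object","properties":{"plan":{"type":"array","items":{"type":"array","items":{"type":"array","items":{"type":"number"}}}}},"required":["plan"]}

```bash
mkdir -p pics
cat > h.py <<'E'
import numpy as np, cv2, pickle
from bench import get_obs, camera, hand_in
def snap(n,tag):
    c=camera(n); pickle.dump(c,open(f'pics/{tag}.pkl','wb')); cv2.imwrite(f'pics/{tag}.png',c['pixels'][:,:,::-1]); return c
def load(tag): return pickle.load(open(f'pics/{tag}.pkl','rb'))
def cloud(c):
    K=c['camera_matrix'];z=c['z_map'];v,u=np.mgrid[:z.shape[0],:z.shape[1]]
    p=np.stack([(u-K[0,2])/K[0,0]*z,-(v-K[1,2])/K[1,1]*z,-z,np.ones_like(z)],-1)
    return (p@np.array(c['cam_to_world']).T)[...,:3]
def at(c,u,v): return cloud(c)[v,u].round(4)
E
python3 - <<'E'
from h import *
a=snap('scene','s0');b=snap('side','d0')
print(a['cam_to_world'],b['cam_to_world']);o=get_obs();print(o)
E
```

```text
[[-0.06124519 -0.79919235  0.597947    1.17230492]
 [ 0.99808402 -0.05431408  0.02963548 -0.0423032 ]
 [ 0.00879249  0.59861638  0.80098759  0.91355528]
 [ 0.          0.          0.          1.        ]] [[-0.88932605  0.30116104 -0.34409475  0.17449774]
 [-0.45699679 -0.61153722  0.64589176  0.64912795]
 [-0.01590931  0.73165857  0.68148561  0.82190128]
 [ 0.          0.          0.          1.        ]]
{'time_s': 0.1, 'q': array([-1.34433467e+00,  1.81492767e-01,  1.60793090e+00, -5.64515127e-06,
        1.35379845e+00, -2.06337791e-01]), 'dq': array([-1.26951186e-03, -1.89383143e-04,  1.80272419e-04,  1.32772835e-04,
        2.24941488e-04, -5.86187833e-05]), 'joint_efforts': array([-2.59413109e-04, -4.45872402e+01, -3.52239525e+01, -3.23088807e-04,
        4.15066213e-03,  1.79100357e-05]), 'eef_pos': array([ 0.24104051, -0.52147725,  0.23044855]), 'eef_rot': array([-8.14662903e-04,  9.76676354e-01,  2.14715241e-01, -1.09533850e-05]), 'wrist_force': array([ 0.82018966,  0.68043874, -0.0716759 ]), 'torque': array([ 0.00031602,  0.01149052, -0.05555585]), 'grasp_force': 0.0, 'opening': 1.0008444308113797}
```

View pics/s0.png

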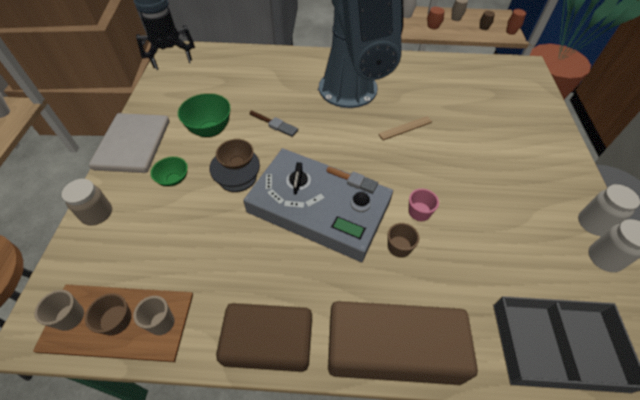

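View pics/d0.png

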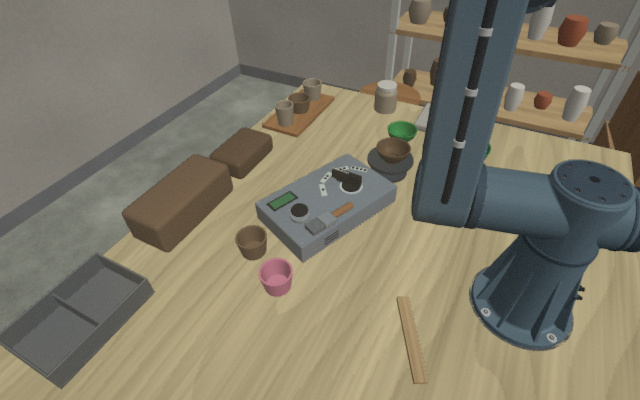

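The scene view shows the control box around (320,200). The selector is at (298,180), the start button at (361,200), the brush at (352,180) and the display at (348,228).

Possible mix-ups:
- **Bowl:** the brown bowl on the turntable at (235,155) is the clay_bowl. The green ones at (205,115) and (170,172) are not.
- **Pot:** the brown cup at (403,240) is the pinch_pot. The pink one at (423,205) is not.
- **Button:** the black mushroom head at (361,200) could be confused with the selector's foot at (298,180).

I'll check the choice in a close crop.

Run:
```python
from h import *
c=load('s0');im=c['pixels'][130:270,200:440,::-1]
cv2.imwrite('pics/c1.png',cv2.resize(im,None,fx=3.3,fy=3.3,interpolation=cv2.INTER_CUBIC))
for t in('s0','d0'):
    c=load(t);P=cloud(c);x,y,z=P[...,0],P[...,1],P[...,2]
    m=(abs(z-.07)<.006)&(x>.3)&(x<.8)&(abs(y)<.35)&(c['z_map']>0)
    n,l,s,_=cv2.connectedComponentsWithStats(m.astype(np.uint8));k=1+s[1:,4].argmax()
    q=P[l==k]; r=cv2.minAreaRect((q[:,:2]*1000).astype(np.float32)); print(t,r,np.median(q[:,2]),cv2.boxPoints(r).tolist())
    ctr=np.array(r[0])/1000
    # raised things
    m=(z>.09)&(z<.125)&(np.hypot(x-ctr[0],y-ctr[1])<.16)&(c['z_map']>0)
    n,l,s,_=cv2.connectedComponentsWithStats(m.astype(np.uint8))
    for k in range(1,n):
        if s[k,4]>15: q=P[l==k];print(s[k,4],s[k,:4],q.mean(0),q.min(0),q.max(0))
```

```text
s0 ((554.8194580078125, -75.51591491699219), (360.6575927734375, 221.8237762451172), 67.2286376953125) 0.0687684209828463 [[382.7552795410156, -198.86032104492188], [587.2893676757812, -284.71826171875], [726.8836669921875, 47.8284912109375], [522.3495483398438, 133.68643188476562]]
217 [292 162  11  32] [ 0.52733044 -0.13615258  0.109827  ] [ 0.47816128 -0.1474844   0.09066582] [ 0.57053621 -0.12668953  0.11726578]
208 [353 191  17  16] [0.58451885 0.03814868 0.10023527] [0.55680577 0.01730559 0.09157875] [0.60366506 0.06007204 0.10679123]
d0 ((551.576171875, -75.58058166503906), (361.2121276855469, 224.8710479736328), 67.51493835449219) 0.070317726079767 [[378.61663818359375, -199.45672607421875], [586.392822265625, -285.45697021484375], [724.5357055664062, 48.295562744140625], [516.759521484375, 134.29580688476562]]
300 [332 168  30  17] [ 0.51569116 -0.13265323  0.1067721 ] [ 0.47357257 -0.14697161  0.09048001] [ 0.56601338 -0.12486604  0.11999309]
190 [291 203  18  14] [0.57361867 0.0435893  0.10146619] [0.55307037 0.01782249 0.09175847] [0.59788586 0.06214508 0.10808114]
92 [318 210  16  15] [0.50189255 0.0271134  0.09102819] [0.48475124 0.00288218 0.09000084] [0.52475489 0.0529111  0.09302232]
```

View pics/c1.png

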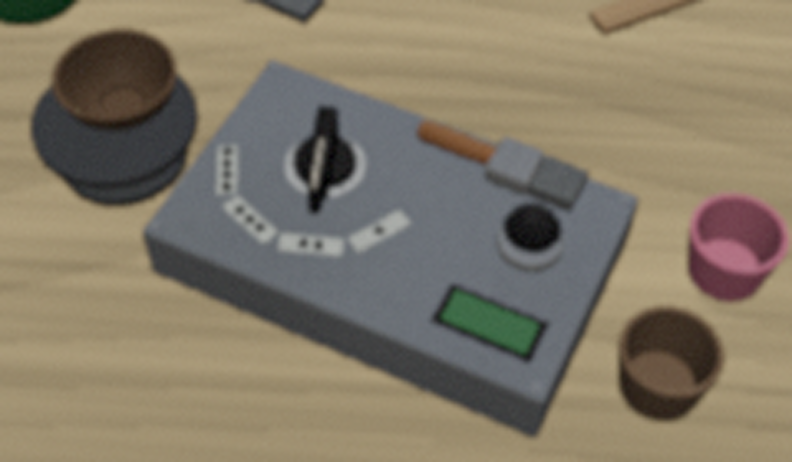

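The crop shows the selector axis at crop (325,160), i.e. (298,178) in the full image. Its nose, at crop (316,208), points at the two-dot mark at crop (310,243). The three-dot mark is at crop (250,220), and the button head at (530,227). The box centre works out at about (0.553, -0.0755) with heading -0.39 rad, so the selector is at about (0.506, -0.137) and the button at about (0.579, 0.038). I'll move above the selector first.

carry_out:
  plan:
    - [[0.022,0.032,0.004,0,0,-0.09,1],[0.044,0.064,0.008,0,0,-0.18,1],[0.066,0.096,0.012,0,0,-0.27,1],[0.088,0.128,0.016,0,0,-0.36,1],[0.11,0.16,0.02,0,0,-0.45,1]]

```text
time_s: 0.52
eef_pos: [0.3516, -0.3602, 0.251]
eef_rot: [-0.0, 1.0, -0.011, -0.0]
wrist_force: [1.0, -0.1, -0.5]
opening: 1.003
grasp_force: 0.0
```

carry_out:
  plan:
    - [[0.022,0.032,0,0,0,-0.03,1],[0.044,0.064,0,0,0,-0.03,1],[0.066,0.096,0,0,0,-0.03,1],[0.088,0.128,0,0,0,-0.03,1],[0.11,0.16,0,0,0,-0.03,1]]

```text
time_s: 0.93
eef_pos: [0.4617, -0.2001, 0.2511]
eef_rot: [-0.0, 1.0, -0.024, -0.0]
wrist_force: [0.3, -0.8, 0.1]
opening: 0.995
grasp_force: 0.0
```

carry_out:
  plan:
    - [[0.022,0.033,0,0,0,0,1],[0.044,0.064,0,0,0,0,1],[0.044,0.064,0,0,0,0,1],[0.044,0.064,0,0,0,0,1],[0.044,0.064,0,0,0,0,1]]

```text
time_s: 1.35
eef_pos: [0.5048, -0.1379, 0.2508]
eef_rot: [-0.0, 1.0, -0.023, -0.001]
wrist_force: [0.4, -0.5, 0.3]
opening: 1.003
grasp_force: 0.0
```

Run:
```python
from h import *
o=get_obs();print(o['time_s'],o['eef_pos'],o['eef_rot'],o['q'],o['opening'],o['wrist_force'])
c=snap('wrist','w1');P=cloud(c);z=P[...,2]
m=(z>.108)&(z<.125)&(c['z_map']>0)&(np.hypot(P[...,0]-.5056,P[...,1]+.137)<.08)
q=P[m];print(len(q),np.median(q[:,2]));r=cv2.minAreaRect((q[:,:2]*1000).astype(np.float32));print(r,cv2.boxPoints(r).tolist())
for z0,R in((.08,.034),):
    m=(abs(z-z0)<.004)&(c['z_map']>0)&(np.hypot(P[...,0]-.5056,P[...,1]+.137)<.05);print(m.sum(),P[m].mean(0),cv2.minEnclosingCircle((P[m][:,:2]*1000).astype(np.float32)))
```

```text
1.35 [ 0.50483963 -0.13785115  0.2508212 ] [-6.58651011e-06  9.99732879e-01 -2.31051451e-02 -5.67645571e-04] [-4.93292791e-01  4.85039457e-02  1.71277163e+00 -5.11759527e-04
  1.38133516e+00  1.12381458e+00] 1.0025528026757962 [ 0.38072311 -0.5248742   0.27510375]
2383 0.11446323859140517
((520.5907592773438, -137.0743408203125), (17.906578063964844, 92.94834899902344), 87.7657241821289) [[473.8028564453125, -144.20899963378906], [566.6805419921875, -147.83265686035156], [567.378662109375, -129.93968200683594], [474.5009765625, -126.31602478027344]]
1569 [ 0.50511778 -0.13642393  0.07963781] ((504.5128479003906, -136.4694366455078), 27.865629196166992)
```

View pics/w1.png

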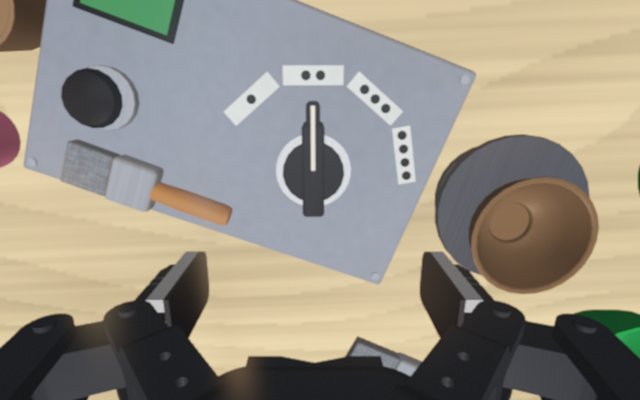

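The wrist view shows the selector axis at (313,171) with its nose on two dots (313,75). The three-dot mark is at (375,98). The bowl on its turntable is at (535,225), well clear, and the button is at (95,98). The tool is already aligned with the bar, so I'll descend and pinch.

carry_out:
  plan:
    - [[0,0.001,-0.035,0,0,0,1],[0,0.001,-0.07,0,0,0,1],[0,0.001,-0.105,0,0,0,1],[0,0.001,-0.14,0,0,0,1],[0,0.001,-0.16,0,0,0,1]]

```text
time_s: 1.82
eef_pos: [0.5023, -0.1376, 0.0875]
eef_rot: [-0.001, 1.0, -0.025, -0.002]
wrist_force: [-0.3, 0.9, -0.0]
opening: 1.002
grasp_force: 0.0
```

carry_out:
  plan:
    - [[0,0,0,0,0,0,0.15],[0,0,0,0,0,0,0.15],[0,0,0,0,0,0,0.15],[0,0,0,0,0,0,0.15],[0,0,0,0,0,0,0.15]]

```text
time_s: 2.23
eef_pos: [0.5065, -0.138, 0.0934]
eef_rot: [0.001, 1.0, -0.024, 0.002]
wrist_force: [-0.1, -0.2, 0.4]
opening: 0.3
grasp_force: 0.0
```

carry_out:
  plan:
    - [[0,0,0,0,0,0,0.15],[0,0,0,0,0,0,0.15],[0,0,0,0,0,0,0.15],[0,0,0,0,0,0,0.15],[0,0,0,0,0,0,0.15]]

```text
time_s: 2.65
eef_pos: [0.5064, -0.1369, 0.0934]
eef_rot: [0.0, 1.0, -0.023, 0.001]
wrist_force: [-1.4, 2.8, 7.9]
opening: 0.197
grasp_force: 58.9
```

Pinched at 59 N. Next I'll turn it clockwise by about 0.71 rad.

carry_out:
  plan:
    - [[0,0,0,0,0,-0.08,0.15],[0,0,0,0,0,-0.16,0.15],[0,0,0,0,0,-0.24,0.15],[0,0,0,0,0,-0.32,0.15],[0,0,0,0,0,-0.4,0.15]]

```text
time_s: 3.07
eef_pos: [0.5057, -0.1367, 0.0934]
eef_rot: [0.001, 0.976, -0.219, 0.0]
wrist_force: [-3.2, 6.0, 10.4]
opening: 0.2
grasp_force: 138.5
```

carry_out:
  plan:
    - [[0,0,0,0,0,-0.08,0.15],[0,0,0,0,0,-0.16,0.15],[0,0,0,0,0,-0.24,0.15],[0,0,0,0,0,-0.3,0.15],[0,0,0,0,0,-0.31,0.15]]

```text
time_s: 3.48
eef_pos: [0.5047, -0.136, 0.0935]
eef_rot: [-0.0, 0.929, -0.37, -0.001]
wrist_force: [-9.6, 7.0, 16.7]
opening: 0.193
grasp_force: 67.6
```

carry_out:
  plan:
    - [[0,0,0,0,0,0,0.15],[0,0,0,0,0,0,0.6],[0,0,0,0,0,0,1],[0,0,0,0,0,0,1],[0,0,0,0,0,0,1]]

```text
time_s: 3.9
eef_pos: [0.5055, -0.1372, 0.0916]
eef_rot: [0.0, 0.929, -0.37, 0.0]
wrist_force: [0.3, -0.3, -0.2]
opening: 0.756
grasp_force: 0.0
```

carry_out:
  plan:
    - [[0,0,0,0,0,0,1],[0,0,0,0,0,0,1],[0,0,0.02,0,0,0,1],[0,0,0.05,0,0,0,1],[0,0,0.08,0,0,0,1]]

```text
time_s: 4.32
eef_pos: [0.5042, -0.1366, 0.1711]
eef_rot: [-0.0, 0.929, -0.37, -0.002]
wrist_force: [1.6, -0.7, 1.0]
opening: 1.002
grasp_force: 0.0
```

carry_out:
  plan:
    - [[0,0,0.04,0,0,0,1],[0,0,0.08,0,0,0,0.5],[0,0,0.08,0,0,0,0],[0,0,0.08,0,0,0,0],[0,0,0.08,0,0,0,0]]

```text
time_s: 4.73
eef_pos: [0.505, -0.1369, 0.2509]
eef_rot: [-0.0, 0.929, -0.37, -0.0]
wrist_force: [-0.4, -0.2, -1.3]
opening: 0.457
grasp_force: 0.0
```

Run:
```python
from h import *
o=get_obs();print(o['time_s'],o['eef_pos'],o['eef_rot'],o['q'],o['opening'],o['wrist_force'])
c=snap('wrist','w2');P=cloud(c);z=P[...,2]
m=(z>.108)&(z<.125)&(c['z_map']>0)&(np.hypot(P[...,0]-.505,P[...,1]+.137)<.08)
q=P[m];r=cv2.minAreaRect((q[:,:2]*1000).astype(np.float32));print(len(q),r,cv2.boxPoints(r).tolist())
m=(z>.098)&(z<.115)&(c['z_map']>0)&(np.hypot(P[...,0]-.579,P[...,1]-.038)<.04)
q=P[m];print(len(q),cv2.minEnclosingCircle((q[:,:2]*1000).astype(np.float32)),q[:,2].max() if len(q) else 0)
```

```text
4.7333 [ 0.50496671 -0.13689797  0.25087612] [-1.96730954e-05  9.29166765e-01 -3.69660804e-01 -1.13468877e-04] [-4.91850406e-01  4.75145699e-02  1.71369084e+00  1.37054580e-05
  1.38061717e+00  1.83623121e+00] 0.4565346256485001 [-0.37546064 -0.23856782 -1.25875278]
2333 ((516.8389892578125, -147.8041229248047), (17.909866333007812, 91.83500671386719), 47.766456604003906) [[476.8220520019531, -123.57081604003906], [544.8176879882812, -185.298095703125], [556.85595703125, -172.0374298095703], [488.86029052734375, -110.31015014648438]]
1736 ((577.3338623046875, 38.10161590576172), 22.51273536682129) 0.10611760704193135
```

View pics/w2.png

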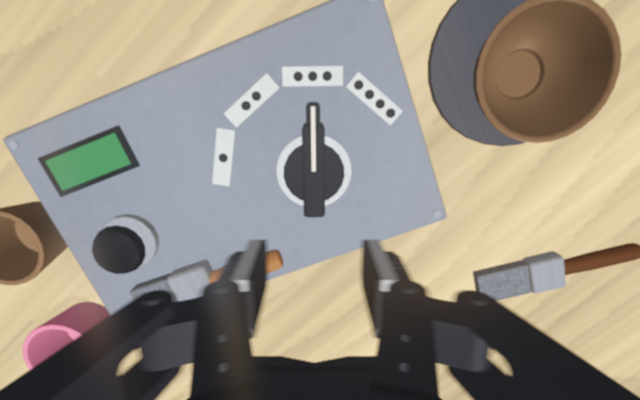

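The selector now points at three dots (313,76); it turned 0.70 rad. Both pots are undisturbed. The button head is at (120,248), i.e. (0.578, 0.038). I'll go above it with the fingers shut.

carry_out:
  plan:
    - [[0.015,0.035,0,0,0,0,0],[0.03,0.07,0,0,0,0,0],[0.045,0.105,0,0,0,0,0],[0.06,0.14,0,0,0,0,0],[0.073,0.175,0,0,0,0,0]]

```text
time_s: 5.2
eef_pos: [0.5777, 0.0397, 0.2489]
eef_rot: [0.0, 0.929, -0.37, -0.002]
wrist_force: [0.3, -0.7, -0.0]
opening: 0.001
grasp_force: 0.0
```

carry_out:
  plan:
    - [[0,0,-0.035,0,0,0,0],[0,0,-0.07,0,0,0,0],[0,0,-0.105,0,0,0,0],[0,0,-0.13,0,0,0,0],[0,0,-0.137,0,0,0,0]]

```text
time_s: 5.62
eef_pos: [0.5731, 0.0388, 0.107]
eef_rot: [0.001, 0.929, -0.369, -0.006]
wrist_force: [-1.4, -0.4, 0.1]
opening: -0.005
grasp_force: 0.0
```

carry_out:
  plan:
    - [[0,0,-0.002,0,0,0,0],[0,0,-0.005,0,0,0,0],[0,0,-0.008,0,0,0,0],[0,0,-0.011,0,0,0,0],[0,0,-0.011,0,0,0,0]]

```text
time_s: 6.03
eef_pos: [0.5792, 0.0378, 0.1044]
eef_rot: [-0.0, 0.929, -0.37, 0.001]
wrist_force: [1.0, -0.7, 1.1]
opening: 0.002
grasp_force: 0.7
```

carry_out:
  plan:
    - [[0,0,-0.002,0,0,0,0],[0,0,-0.004,0,0,0,0],[0,0,-0.005,0,0,0,0],[0,0,-0.006,0,0,0,0],[0,0,-0.006,0,0,0,0]]

```text
time_s: 6.45
eef_pos: [0.5791, 0.0378, 0.0979]
eef_rot: [-0.0, 0.929, -0.37, 0.001]
wrist_force: [2.1, -1.2, 3.4]
opening: -0.001
grasp_force: 2.1
```

carry_out:
  plan:
    - [[0,0,-0.001,0,0,0,0],[0,0,-0.002,0,0,0,0],[0,0,-0.002,0,0,0,0],[0,0,-0.002,0,0,0,0],[0,0,-0.002,0,0,0,0]]

```text
time_s: 6.87
eef_pos: [0.5792, 0.0378, 0.0967]
eef_rot: [-0.0, 0.929, -0.37, 0.001]
wrist_force: [0.8, -0.8, 10.2]
opening: 0.001
grasp_force: 5.1
```

carry_out:
  plan:
    - [[0,0,-0.001,0,0,0,0],[0,0,-0.001,0,0,0,0],[0,0,-0.001,0,0,0,0],[0,0,-0.001,0,0,0,0],[0,0,-0.001,0,0,0,0]]

```text
time_s: 7.28
eef_pos: [0.5794, 0.0378, 0.0966]
eef_rot: [-0.0, 0.929, -0.37, 0.001]
wrist_force: [-2.3, -0.5, 16.8]
opening: -0.001
grasp_force: 8.1
```

carry_out:
  plan:
    - [[0,0,0.005,0,0,0,0],[0,0,0.015,0,0,0,0],[0,0,0.04,0,0,0,0],[0,0,0.08,0,0,0,0],[0,0,0.12,0,0,0,0]]

```text
time_s: 7.7
eef_pos: [0.5757, 0.0385, 0.2134]
eef_rot: [0.001, 0.929, -0.37, -0.003]
wrist_force: [1.1, 0.7, -0.1]
opening: -0.003
grasp_force: 0.0
```

carry_out:
  plan:
    - [[-0.01,0,0.03,0,0,0,0],[-0.04,0,0.03,0,0,0,0],[-0.07,0,0.03,0,0,0,0],[-0.07,0,0.03,0,0,0,0],[-0.07,0,0.03,0,0,0,0]]

```text
time_s: 8.12
eef_pos: [0.5062, 0.0385, 0.2438]
eef_rot: [0.0, 0.929, -0.37, -0.001]
wrist_force: [-0.1, -1.2, -0.1]
opening: -0.002
grasp_force: 0.0
```

Run:
```python
from h import *
o=get_obs();print(o['time_s'],o['eef_pos'],o['wrist_force'])
c=snap('wrist','w3');P=cloud(c);z=P[...,2]
m=(z>.108)&(z<.125)&(c['z_map']>0)&(np.hypot(P[...,0]-.505,P[...,1]+.137)<.08)
q=P[m]
if len(q)>5: print(len(q),cv2.minAreaRect((q[:,:2]*1000).astype(np.float32)))
m=(c['z_map']>0)&(np.hypot(P[...,0]-.578,P[...,1]-.038)<.015);print(m.sum(),np.median(z[m]))
s=snap('scene','s1'); d=np.abs(s['pixels'].astype(int)-load('s0')['pixels']).max(2)
for n,(u,v) in dict(bowl=(235,160),pot=(403,240)).items(): print(n,np.median(d[v-15:v+15,u-18:u+18]),d[v-15:v+15,u-18:u+18].max())
cv2.imwrite('pics/c3.png',np.vstack([cv2.resize(s['pixels'][130:270,200:440,::-1],None,fx=2.2,fy=2.2),cv2.resize(c['pixels'][:,:,::-1],(528,292))]))
```

```text
8.1167 [0.50622439 0.03848116 0.24377187] [-0.10612143 -1.2200783  -0.06027548]
1758 ((497.98046875, -130.1085662841797), (18.944705963134766, 41.30772399902344), 46.55731964111328)
1195 0.10378236121174172
bowl 3.0 11
pot 3.0 10
```

View pics/c3.png

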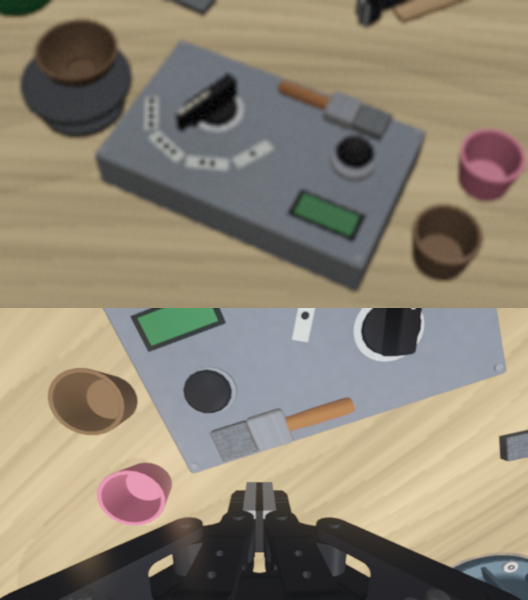

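The picture shows the button back up and both pots where they were. The nose in the scene crop, at (183,120), is seen at a slant, so I'll check its angle by depth.

Run:
```python
from h import *
for t in('s0','s1','w2','w3'):
    c=load(t);P=cloud(c);z=P[...,2]
    m=(z>.104)&(z<.122)&(c['z_map']>0)&(np.hypot(P[...,0]-.505,P[...,1]+.137)<.08)
    q=P[m][:,:2].astype(np.float32);v=cv2.fitLine(q,cv2.DIST_L2,0,.001,.001).ravel();print(t,len(q),np.arctan(v[1]/v[0]),q.min(0),q.max(0))
```

```text
s0 180 -0.044714805 [ 0.47816128 -0.1474844 ] [ 0.57013    -0.12668954]
s1 210 -0.7462522 [ 0.4816039  -0.18000665] [ 0.55655074 -0.11164052]
w2 2340 -0.7456313 [ 0.47811076 -0.18201469] [ 0.5529116  -0.11188361]
w3 1945 -0.7256728 [ 0.4781567  -0.14979118] [ 0.51991946 -0.11083326]
```

Run:
```python
from h import *
c=snap('side','d1');P=cloud(c);z=P[...,2]
for t in('d0','d1'):
    c=load(t);P=cloud(c);z=P[...,2]
    m=(z>.104)&(z<.122)&(c['z_map']>0)&(np.hypot(P[...,0]-.505,P[...,1]+.137)<.08)
    q=P[m][:,:2].astype(np.float32)
    if len(q)>9: v=cv2.fitLine(q,cv2.DIST_L2,0,.001,.001).ravel();print(t,len(q),np.arctan(v[1]/v[0]))
```

```text
d0 185 -0.03944744
d1 154 -0.73428255
```

The selector reads -0.746 rad, which is the three-dot heading, and the button is up with nothing touched. I'll hand in.

```bash
python3 -c "
from bench import hand_in
print(hand_in())"
```

```text
the job is handed in; nothing more can be done
None
```

I turned the selector clockwise to three dots, then pressed the start button to its stop and let it spring back; the selector stayed on three dots, neither pot moved, and the job is handed in (result not shown).

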